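Sift the pebbles out of the new potatoes

ROBOT

A 7-joint arm with a two-finger parallel gripper is mounted at the origin on the work surface. World frame = base frame: x ahead of the robot, y to its left, z up, the work surface at z = 0. Lengths are in m, angles in rad, forces in N, time in s.
With the tool pointing down it reaches from about 0.425 to 0.925 m from the base axis. Payload 6.8 kg.
Tool frame: the origin (TCP) lies on the front face of the gripper's body, between the roots of the fingers; the fingertips stand 73 mm ahead of it and the grasp point (between the pads) lies r.pinch_z ahead of it (r.pinch_z is the distance from the TCP to the grasp point, in m); z points along the fingers, y is the direction in which the jaws open and shut (so a half turn about z gives the same grasp; the last joint's range is limited). The gripper opens to 85 mm and grips with 20 to 120 N. Pads are 22 mm wide; open, the fingers measure 114 mm over their backs; the gripper's body (76 mm by 85 mm) begins 54 mm behind the grasp point. The pads swing forward as they close: fully open they stand 13 mm farther back than shut.
Start: joints at [1.22, 0.477, 0.022, 1.555, -0.011, 1.109, -0.083], TCP at [0.162, -0.655, 0.304] pointing down, gripper open.
Joint ranges: [-2.96, 2.96], [-0.34, 2.1], [-1.41, 1.46], [0.24, 2.44], [-1.37, 4.51], [0.17, 1.92], [-2.96, 2.96]. Speed limits (rad/s): [2.39, 2.39, 3.14, 3.14, 3.14, 3.14, 3.14].

INTERFACE

Orientations are given as a rotation vector (axis times angle).
In Python, from bench import readout, grab_frame, r, search_frame, masks_of, tip_of gives the robot as it stands.
- The arm moves only by the tool step_arm, never from a script. Its argument "commands" is a list of rows, each a list of 7 numbers: the shift along the tool's x, y, z as a fraction of full scale, then the turn, a rotation vector about the tool's x, y, z as a fraction of full scale, then the gripper's target within -1 to 1 (shut at 1, half-way at 0, fully open at -1). In form: [[tx, ty, tz, ax, ay, az, hand], ...]. A call has exactly 10 rows; each row is the pose to reach, as a shift and turn from the pose measured when the call began, along the tool's axes at that moment, turning the shorter way round; what a row does not reach only later rows make up. Full scale, the value 1, is 500 mm for a shift and 360 degrees for a turn. A row lasts 1/8 s, in which the tool goes at most 62.5 mm and 10.7 degrees, less where a joint would pass 70% of its speed; a pose out of reach is approached as far as the arm can. A call with a number of a shift or a turn outside -1 to 1 is refused whole. A call with a gripper value outside its range is refused whole. The fingers move at their own pace and stop on an object; "newtons" is the grip in N (left out, the last holds). Time passes only in rows, so rows that repeat a pose let the fingers close, or fill a call up. It gives the time, the measured TCP pose, the force and the opening at its end, in the units of the state.
- readout.get_obs(): the state, without advancing time (a new reading comes with each control period).
- grab_frame(name): name is "scene" or "top" or "wrist"; returns a dict with "img" (480x640x3 uint8, red, green, blue), "K" (3x3 intrinsics, pixels), "world_to_cam" (4x4, takes a point from world to camera coordinates). Camera axes: x right, y down, z forward; pixel columns grow to the right and rows downward; lengths in m; the calibration is good to about 2 mm. The wrist camera is an equidistant fisheye: a pixel r from the principal point sees the ray r / f radians off the axis. A picture is of the moment at which its call begins. There is no depth.
- r.hand_in(): hands the job in, once; it reports no verdict.
Trained networks look in a picture, given as the dict that the camera call returned (one of the last four; its "shot" number tells which), for a name from the list of things; names that differ only in an ending like _2 or _b are one class to them, and where a whole thing is asked for, a point or a joint stands for the part that bears it (a point fixed in the world has none). Each returns a list of dicts, best first, with "p" (0 to 1); they miss things now and then, are a little off and sometimes report something else, mostly with a low value. They report only what shows in the picture. A call takes as long as a camera call. They do not tell look-alikes from the thing itself.
- search_frame(thing, picture): "extent" ([centre column, centre row, width, height] in pixels, round what is visible of it).
- masks_of(thing, picture): "pixels" (480x640 bool, what is visible of it) and "extent" ([centre column, centre row, width, height] in pixels, round what is visible of it).
- tip_of(thing, picture): "point" ([column, row] in pixels: a listed point, or the origin of a listed thing).
The state is a dict: "clock": time; "joints": joint angles; "qvel": joint speeds; "tau": joint torques, N m; "tcp_pos": TCP position; "orientation": TCP orientation; "contact_force": force on the tool from outside, world axes, zero at the start; "moment": the same for the moment, N m; "grip_width": finger opening in m.
Only numpy, scipy, OpenCV 4.12 (cv2) and the standard library are available. Lean on these libraries where they do the work, as an engineer would, in place of code of your own. Each camera call takes 0.05 s, during which the arm holds its last target. There are 200 camera calls.

TASK

Lift the green sieve by its handle, carry it smoothly and level over the blue basin, and shake it side to side there until all five pebbles have dropped through into the basin while the potatoes stay in the sieve. Then stand the sieve, with the three potatoes still in it, flat on the middle of the wooden board again and let go. Leave the mug, the brush, the spatula and everything else on the table where it is.

Things in the scene. Friction and masses are not known exactly. Their poses are not given: they have to be found in the camera images.
- sieve: Green plastic sieve basket with an overhead handle; 192 (its x) x 186 (its y) mm, 80 mm high to the rim, walls 6 mm; 0.38 kg empty (+-20 %), about 0.65 kg loaded. Origin: centre of its underside, under its four 20 mm feet; z up. It stands loose on the board at the start.
- sieve_floor (a point): Centre of the sieve floor's upper face, 26 mm above the sieve's origin. Two solid strips 36 mm wide run along x at y = +-35 mm; between and beside them three rows of openings, each 34 (y) x 55 mm (x). Wet stones slide on the strips (friction about 0.3): a slow carry leaves them lying; quick 40 to 60 mm strokes along the sieve's y, about 0.2 s each, walk them into the openings.
- sieve_grip (a point): Middle of the sieve's white handle bar, 150 mm above the sieve's origin. The bar is straight and level along the sieve's x over the whole basket, 20 mm wide (y) and 18 mm high: pinch it from above across the sieve's y. Free on both sides; nothing within 55 mm under it. Its axes are the sieve's.
- basin: Blue plastic washing-up basin, open on top, fixed; 280 (its x) x 320 (its y) mm outside, 100 mm high, walls and floor 5 mm, a small 12 mm lip all round the rim. Origin: centre of its underside, z up. It stands on the left or on the right, opposite the board.
- board: Light wooden chopping board, fixed, 280 (its x) x 300 (its y) x 16 mm, on which the sieve stands at the start and must stand at the end. Origin: centre of its underside, z up; its top is 16 mm above it.
- potato0: New potato, brown, an egg-like body of 46 to 48 mm thickness and 52 to 54 mm length along its x, 70 g; origin at its centre. Lies in the sieve over the middle row of openings, too big to pass.
- potato1: New potato, brown, an egg-like body of 46 to 48 mm thickness and 52 to 54 mm length along its x, 70 g; origin at its centre. Lies in the sieve over the middle row of openings, too big to pass.
- potato2: New potato, brown, an egg-like body of 46 to 48 mm thickness and 52 to 54 mm length along its x, 70 g; origin at its centre. Lies in the sieve over the middle row of openings, too big to pass.
- stone0: Dark grey flat round pebble, 24 mm across, 10 mm thick, 12 g; origin at the centre of one flat face (the lower at the start). Lies on a solid strip of the sieve's floor.
- stone1: Dark grey flat round pebble, 24 mm across, 10 mm thick, 12 g; origin at the centre of one flat face (the lower at the start). Lies on a solid strip of the sieve's floor.
- stone2: Dark grey flat round pebble, 24 mm across, 10 mm thick, 12 g; origin at the centre of one flat face (the lower at the start). Lies on a solid strip of the sieve's floor.
- stone3: Dark grey flat round pebble, 24 mm across, 10 mm thick, 12 g; origin at the centre of one flat face (the lower at the start). Lies on a solid strip of the sieve's floor.
- stone4: Dark grey flat round pebble, 24 mm across, 10 mm thick, 12 g; origin at the centre of one flat face (the lower at the start). Lies on a solid strip of the sieve's floor.
- mug: White mug, 68 mm across, 80 mm high, loose, between the board and the basin on the robot's side; origin at the centre of its underside. To be left alone.
- brush: Brush lying flat at the right of the work area, loose. To be left alone.
- spatula: Wooden spatula lying flat at the left of the work area, loose. To be left alone.
Not all that is in view belongs to the job. What is shaped like the potato0 but red is not meant. What is shaped like the potato2 but turquoise is not meant.

How it is judged:
On the way, in this order (a step that is already met when the one before it is completed fails the run):
1. the sieve is held above the basin, clear of its rim (contact force between the fingers and sieve above 0.5 N and z of sieve in the frame of basin above 0.1 m and horizontal distance between sieve and basin below 0.09 m), for 0.1 s.
2. all five pebbles lie in the basin while the sieve is still held above the height of its rim, with the potatoes in it (contact force between the fingers and sieve above 0.5 N and z of sieve in the frame of basin above 0.1 m and x of stone0 in the frame of basin between -0.14 and 0.14 m and y of stone0 in the frame of basin between -0.16 and 0.16 m and z of stone0 in the frame of basin between -0.005 and 0.06 m and x of stone1 in the frame of basin between -0.14 and 0.14 m and y of stone1 in the frame of basin between -0.16 and 0.16 m and z of stone1 in the frame of basin between -0.005 and 0.06 m and x of stone2 in the frame of basin between -0.14 and 0.14 m and y of stone2 in the frame of basin between -0.16 and 0.16 m and z of stone2 in the frame of basin between -0.005 and 0.06 m and x of stone3 in the frame of basin between -0.14 and 0.14 m and y of stone3 in the frame of basin between -0.16 and 0.16 m and z of stone3 in the frame of basin between -0.005 and 0.06 m and x of stone4 in the frame of basin between -0.14 and 0.14 m and y of stone4 in the frame of basin between -0.16 and 0.16 m and z of stone4 in the frame of basin between -0.005 and 0.06 m and x of potato0 in the frame of sieve between -0.095 and 0.095 m and y of potato0 in the frame of sieve between -0.092 and 0.092 m and z of potato0 in the frame of sieve between 0.02 and 0.1 m and x of potato1 in the frame of sieve between -0.095 and 0.095 m and y of potato1 in the frame of sieve between -0.092 and 0.092 m and z of potato1 in the frame of sieve between 0.02 and 0.1 m and x of potato2 in the frame of sieve between -0.095 and 0.095 m and y of potato2 in the frame of sieve between -0.092 and 0.092 m and z of potato2 in the frame of sieve between 0.02 and 0.1 m), for 0.2 s.
At the end, for the whole second after the job is handed in: All five pebbles lie inside the basin; all three potatoes are in the sieve; the sieve stands at rest on the board, flat (within 0.08 rad and 4 mm of height), its middle within 60 mm of the board's middle (x of stone0 in the frame of basin between -0.14 and 0.14 m and y of stone0 in the frame of basin between -0.16 and 0.16 m and z of stone0 in the frame of basin between -0.005 and 0.06 m and x of stone1 in the frame of basin between -0.14 and 0.14 m and y of stone1 in the frame of basin between -0.16 and 0.16 m and z of stone1 in the frame of basin between -0.005 and 0.06 m and x of stone2 in the frame of basin between -0.14 and 0.14 m and y of stone2 in the frame of basin between -0.16 and 0.16 m and z of stone2 in the frame of basin between -0.005 and 0.06 m and x of stone3 in the frame of basin between -0.14 and 0.14 m and y of stone3 in the frame of basin between -0.16 and 0.16 m and z of stone3 in the frame of basin between -0.005 and 0.06 m and x of stone4 in the frame of basin between -0.14 and 0.14 m and y of stone4 in the frame of basin between -0.16 and 0.16 m and z of stone4 in the frame of basin between -0.005 and 0.06 m and x of potato0 in the frame of sieve between -0.095 and 0.095 m and y of potato0 in the frame of sieve between -0.092 and 0.092 m and z of potato0 in the frame of sieve between 0.02 and 0.1 m and x of potato1 in the frame of sieve between -0.095 and 0.095 m and y of potato1 in the frame of sieve between -0.092 and 0.092 m and z of potato1 in the frame of sieve between 0.02 and 0.1 m and x of potato2 in the frame of sieve between -0.095 and 0.095 m and y of potato2 in the frame of sieve between -0.092 and 0.092 m and z of potato2 in the frame of sieve between 0.02 and 0.1 m and horizontal distance between sieve and board below 0.06 m and z of sieve in the frame of board between 0.012 and 0.02 m and angle between sieve's own z axis and vertical below 0.08 rad and contact force between sieve and board above 1 N and linear speed of sieve below 0.02 m/s); the robot touches nothing.
It fails at once if the sieve is tipped by more than 0.5 rad from level (angle between sieve's own z axis and vertical above 0.5 rad).
It fails at once if a bystander (mug, brush, spatula) is moved by more than 40 mm (distance of any of mug, brush, spatula from where it was at the start of the episode above 0.04 m).
It also fails if it takes over 58 s, if anything falls off the work surface, if the arm or the gripper's body presses on something with over 40 N, if the wrist force passes 120 N, or if a joint passes its speed limit or range.

## Working session

There is one attempt and no reset: what is moved stays moved. The work goes in short steps, Python scripts to look and compute and a tool call to move; the robot and the scene stay as the last step left them, time stands still between calls to the robot, and variables do not carry over. Pictures are saved under pics/ and viewed, about 8 in all and at most 12, crops included, and the job is handed in when it is done.

Besides the shell and the picture viewer there is one more tool, called as name([rows], argument=value, ...), one row to a line, values as JSON. step_arm: Moves the arm, as the interface text tells. Its arguments: {"type":"object","properties":{"commands":{"type":"array"},"newtons":{"type":"number"}},"required":["commands"]}

```bash
mkdir -p pics
cat > h.py <<'E'
from bench import *
import numpy as np, cv2
from scipy.spatial.transform import Rotation as R
def ray(f,px):
    K=f["K"];T=f["world_to_cam"];d=np.array([(px[0]-K[0,2])/K[0,0],(px[1]-K[1,2])/K[1,1],1.])
    Rm=T[:3,:3];return -Rm.T@T[:3,3],Rm.T@d
def onz(f,px,z):
    c,d=ray(f,px);return c+d*(z-c[2])/d[2]
def tri(fs,ps):
    A=np.zeros((3,3));b=np.zeros(3)
    for f,p in zip(fs,ps):
        c,d=ray(f,p);d/=np.linalg.norm(d);M=np.eye(3)-np.outer(d,d);A+=M;b+=M@c
    return np.linalg.solve(A,b)
def save(f,n): cv2.imwrite("pics/"+n,f["img"][:,:,::-1])
E
python3 - <<'E'
from h import *
np.set_printoptions(precision=3,suppress=True)
s=grab_frame("scene");t=grab_frame("top")
cv2.imwrite("pics/a.png",cv2.resize(np.hstack([s["img"],t["img"]])[:,:,::-1],(800,300)));save(t,"top.png");save(s,"scene.png")
for n,z in [("sieve",.016),("sieve_grip",.166),("basin",0),("board",0),("mug",0),("potato0",.06),("stone0",.04)]:
    a=tip_of(n,s);b=tip_of(n,t)
    for x in b[:6]: print(n,"top",np.round(x["point"]),round(x["p"],2),onz(t,x["point"],z))
    for x in a[:6]: print(n,"sc",np.round(x["point"]),round(x["p"],2),onz(s,x["point"],z))
    if a and b: print(" tri",tri([s,t],[a[0]["point"],b[0]["point"]]))
o=readout.get_obs();print(o["tcp_pos"],R.from_rotvec(o["orientation"]).as_matrix(),r.pinch_z,o["grip_width"])
E
```

```text
sieve top [232. 262.] 0.81 [0.527 0.264 0.016]
sieve sc [362. 314.] 0.77 [0.536 0.261 0.016]
 tri [0.531 0.262 0.011]
sieve_grip top [220. 252.] 0.61 [0.526 0.266 0.166]
sieve_grip sc [363. 286.] 0.75 [0.548 0.269 0.166]
 tri [0.534 0.265 0.15 ]
basin top [412. 252.] 0.68 [ 0.517 -0.291  0.   ]
basin sc [269. 210.] 0.95 [ 0.523 -0.288  0.   ]
basin sc [346. 308.] 0.35 [0.554 0.208 0.   ]
 tri [ 0.519 -0.294 -0.006]
board top [237. 258.] 0.66 [0.539 0.251 0.   ]
board sc [358. 316.] 0.82 [0.542 0.253 0.   ]
board sc [346. 317.] 0.72 [0.573 0.234 0.   ]
 tri [ 0.54   0.251 -0.004]
mug top [320. 287.] 0.82 [0.43  0.002 0.   ]
mug top [239. 245.] 0.38 [0.581 0.243 0.   ]
mug sc [338. 249.] 0.89 [0.434 0.008 0.   ]
 tri [ 0.431  0.003 -0.007]
potato0 top [253. 335.] 0.64 [0.302 0.202 0.06 ]
potato0 top [229. 254.] 0.57 [0.541 0.264 0.06 ]
potato0 top [263. 192.] 0.55 [0.727 0.155 0.06 ]
potato0 top [218. 271.] 0.54 [0.493 0.299 0.06 ]
potato0 top [229. 236.] 0.53 [0.596 0.261 0.06 ]
potato0 top [226. 274.] 0.52 [0.482 0.276 0.06 ]
potato0 sc [406. 266.] 0.78 [0.342 0.225 0.06 ]
potato0 sc [380. 298.] 0.65 [0.483 0.271 0.06 ]
potato0 sc [279. 323.] 0.65 [0.763 0.177 0.06 ]
potato0 sc [362. 306.] 0.58 [0.54  0.264 0.06 ]
 tri [0.308 0.204 0.015]
stone0 top [498. 260.] 0.74 [ 0.465 -0.535  0.04 ]
stone0 top [240. 248.] 0.55 [0.563 0.235 0.04 ]
stone0 top [215. 269.] 0.49 [0.505 0.31  0.04 ]
stone0 top [216. 256.] 0.47 [0.542 0.307 0.04 ]
stone0 top [239. 258.] 0.44 [0.532 0.238 0.04 ]
stone0 sc [352. 328.] 0.55 [0.599 0.296 0.04 ]
stone0 sc [438. 385.] 0.44 [0.524 0.553 0.04 ]
stone0 sc [384. 313.] 0.43 [0.496 0.308 0.04 ]
stone0 sc [344. 307.] 0.39 [0.574 0.225 0.04 ]
stone0 sc [370. 322.] 0.38 [0.546 0.306 0.04 ]
stone0 sc [361. 299.] 0.36 [0.517 0.231 0.04 ]
 tri [ 0.448 -0.266 -0.274]
[ 0.162 -0.655  0.304] [[ 0.971  0.24   0.   ]
 [ 0.24  -0.971 -0.   ]
 [ 0.     0.    -1.   ]] 0.0539 0.08540106572092311
```

View pics/top.png

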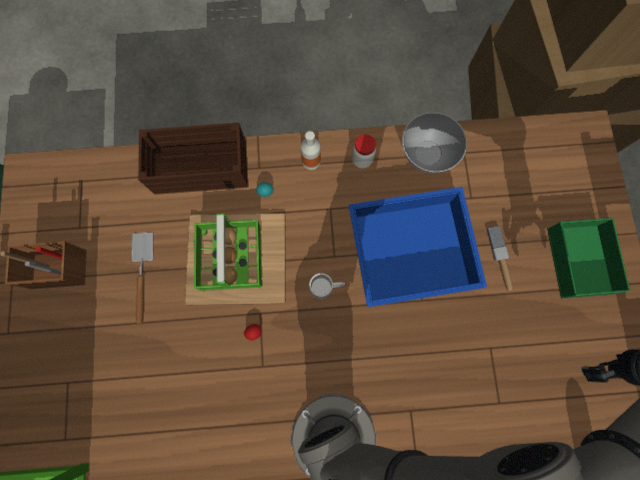

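View pics/scene.png

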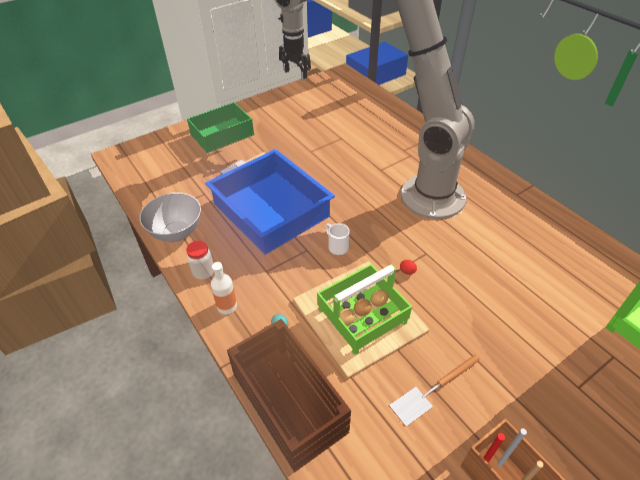

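The top view shows the only green sieve at about (228,255), with its white handle running along the image column near 221. The basin is at (416,247), the mug at (320,286), the spatula at (141,270) and the brush at (500,258). The red (253,332) and turquoise (265,189) look-alikes lie outside the sieve, so the three brown potatoes inside it are the ones meant. Next I measure the handle and basin yaw.

Run:
```python
from h import *
np.set_printoptions(precision=3,suppress=True)
t=grab_frame("top");s=grab_frame("scene")
for f,nm,box in [(t,"top",(205,205,240,295)),(s,"scene",(325,255,405,310))]:
    hsv=cv2.cvtColor(f["img"],cv2.COLOR_RGB2HSV)
    m=np.zeros((480,640),np.uint8);x0,y0,x1,y1=box
    m[y0:y1,x0:x1]=((hsv[...,1]<45)&(hsv[...,2]>130))[y0:y1,x0:x1]
    n,l,st,c=cv2.connectedComponentsWithStats(m);i=1+np.argmax(st[1:,4])
    p=np.argwhere(l==i)[:,::-1].astype(np.float32);print(nm,st[i],c[i])
    rc=cv2.minAreaRect(p);q=cv2.boxPoints(rc);w=np.array([onz(f,a,.175)[:2] for a in q]);print(w)
    e=[w[1]-w[0],w[2]-w[1]];L=max(e,key=np.linalg.norm);print("centre",w.mean(0),"len",[np.linalg.norm(v) for v in e],"yaw",np.degrees(np.arctan2(L[1],L[0])))
def rect(n,f,z):
    k=masks_of(n,f)[0]["pixels"];p=np.argwhere(k)[:,::-1].astype(np.float32)
    q=cv2.boxPoints(cv2.minAreaRect(p));w=np.array([onz(f,a,z)[:2] for a in q]);print(n,w.mean(0),w.tolist(),np.degrees(np.arctan2(*(w[1]-w[0])[::-1])))
rect("basin",t,.1);rect("board",t,.016);rect("sieve",t,.096)
v=t["img"][195:315,175:335];v2=s["img"][240:360,290:450]
cv2.imwrite("pics/c.png",cv2.resize(np.hstack([v,v2])[:,:,::-1],(800,300),interpolation=cv2.INTER_CUBIC))
```

```text
top [216 215   8  67 462] [219.981 248.087]
[[0.63  0.274]
 [0.628 0.255]
 [0.445 0.26 ]
 [0.447 0.279]]
centre [0.538 0.267] len [np.float64(0.019298348787547936), np.float64(0.1830838800228307)] yaw 178.30556375763803
scene [336 265  58  37 541] [365.052 282.774]
[[0.629 0.253]
 [0.443 0.259]
 [0.452 0.287]
 [0.635 0.28 ]]
centre [0.54 0.27] len [np.float64(0.18677884591964886), np.float64(0.02936274659983785)] yaw 178.21870917165893
basin [ 0.518 -0.287] [[0.6544044368886417, -0.10047966601742295], [0.6877537578070314, -0.463915847127147], [0.3793567908542675, -0.4648437896806064], [0.3507548933725436, -0.11999728057318307]] -84.75715575062429
board [0.537 0.255] [[0.6896639340752162, 0.4056723303194525], [0.6650670302937443, 0.09384092991529128], [0.38584886961809134, 0.11077819507127357], [0.40934345452737964, 0.4086463606070729]] -94.5100872157467
sieve [0.543 0.261] [[0.6622805248531031, 0.35586005688116706], [0.6467804956201731, 0.15935581939861027], [0.4232489860423536, 0.17022204676678707], [0.43815831278510864, 0.3592438127058515]] -94.51008721574671
```

View pics/c.png

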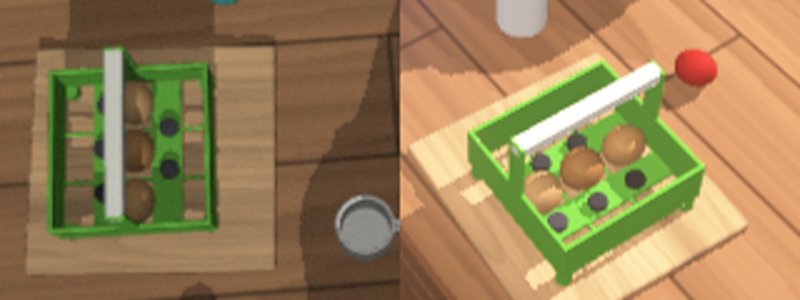

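step_arm([
  [0.1,-0.06,-0.005,0,0,0.005,-1],
  [0.2,-0.12,-0.01,0,0,0.01,-1],
  [0.3,-0.18,-0.015,0,0,0.015,-1],
  [0.4,-0.24,-0.02,0,0,0.02,-1],
  [0.5,-0.3,-0.025,0,0,0.025,-1],
  [0.6,-0.36,-0.03,0,0,0.03,-1],
  [0.7,-0.42,-0.035,0,0,0.035,-1],
  [0.8,-0.48,-0.04,0,0,0.04,-1],
  [0.9,-0.54,-0.045,0,0,0.044,-1],
  [0.967,-0.596,-0.05,0,0,0.044,-1],
])

```text
clock: 2.3
tcp_pos: [0.5619, -0.2473, 0.3291]
orientation: [-3.141, 0.05, -0.001]
contact_force: [0.0, 0.0, -0.0]
grip_width: 0.0852
```

```bash
cat >> h.py <<'E'
def go(x,y,z,yaw=None):
    o=readout.get_obs();M=R.from_rotvec(o["orientation"]);M0=M.as_matrix();p=o["tcp_pos"]
    d=M0.T@(np.array([x,y,z])-p)/.5
    print("t",round(o["clock"],2),"p",np.round(p,4),"yaw",np.round(np.degrees(np.arctan2(M0[1,0],M0[0,0])),2),"zax",np.round(M0[:,2],3),"F",np.round(o["contact_force"],1),"w",round(o["grip_width"],4))
    print("shift",np.round(d,4))
    if yaw is not None:
        a=np.radians(yaw);G=np.array([[np.cos(a),np.sin(a),0],[np.sin(a),-np.cos(a),0],[0,0,-1]])
        print("turn",np.round((R.from_matrix(M0.T@G)).as_rotvec()/(2*np.pi),4))
E
python3 -c "
from h import *
go(.537,.267,.33,-1.8)"
```

```text
t 2.3 p [ 0.5619 -0.2473  0.3291] yaw -1.83 zax [ 0.001  0.    -1.   ] F [ 0.  0. -0.] w 0.0852
shift [-0.0826 -1.0264 -0.0015]
turn [-0.0001 -0.0001 -0.0001]
```

step_arm([
  [-0.008,-0.1,0,0,0,0,-1],
  [-0.016,-0.2,0,0,0,0,-1],
  [-0.025,-0.3,0,0,0,0,-1],
  [-0.033,-0.4,0,0,0,0,-1],
  [-0.041,-0.5,0,0,0,0,-1],
  [-0.05,-0.62,0,0,0,0,-1],
  [-0.06,-0.74,0,0,0,0,-1],
  [-0.07,-0.86,0,0,0,0,-1],
  [-0.08,-0.96,0,0,0,0,-1],
  [-0.08,-1.0,0,0,0,0,-1],
])

```text
clock: 3.55
tcp_pos: [0.5367, 0.2576, 0.3295]
orientation: [-3.139, 0.042, -0.001]
contact_force: [0.3, 0.1, -0.2]
grip_width: 0.085
```

```bash
python3 -c "
from h import *
go(.537,.267,.22,-1.8)
w=grab_frame('wrist');save(w,'w.png')
for n in ('sieve_grip','sieve'):
  for q in tip_of(n,w)[:2]:
    u=np.array(q['point'])-w['K'][:2,2];f=w['K'][0,0];th=np.linalg.norm(u)/f
    d=np.r_[u/np.linalg.norm(u)*np.sin(th),np.cos(th)];T=w['world_to_cam'];c=-T[:3,:3].T@T[:3,3];d=T[:3,:3].T@d
    z=.166 if 'grip' in n else .016
    print(n,q['p'],q['point'],c+d*(z-c[2])/d[2])
"
```

```text
t 3.55 p [0.5367 0.2576 0.3295] yaw -1.55 zax [ 0.001  0.002 -1.   ] F [ 0.3  0.1 -0.2] w 0.085
shift [ 0.     -0.0183  0.2189]
turn [-0.0003 -0.0001  0.0007]
sieve_grip 0.69 [306.3, 241.8] [0.53663395 0.26598282 0.166     ]
sieve 0.44 [305.1, 240.7] [0.49492416 0.27397098 0.016     ]
```

View pics/w.png

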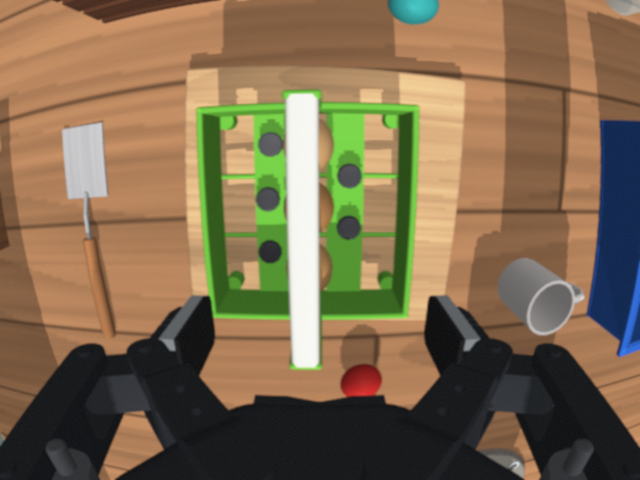

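The wrist view shows the handle centred under the gripper (bar at columns 286–322, middle near (306,242)). All five pebbles lie on the strips. I descend and grip.

step_arm([
  [0,-0.017,0.03,0,0,0.001,-1],
  [0,-0.017,0.07,0,0,0.001,-1],
  [0,-0.017,0.11,0,0,0.001,-1],
  [0,-0.017,0.15,0,0,0.001,-1],
  [0,-0.017,0.18,0,0,0.001,-1],
  [0,-0.017,0.2,0,0,0.001,-1],
  [0,-0.017,0.215,0,0,0.001,-1],
  [0,-0.017,0.218,0,0,0.001,-1],
  [0,-0.017,0.218,0,0,0.001,-1],
  [0,-0.017,0.218,0,0,0.001,0],
], newtons=80)

```text
clock: 4.95
tcp_pos: [0.5385, 0.2623, 0.2206]
orientation: [-3.141, 0.059, -0.003]
contact_force: [-0.4, -0.7, 0.0]
grip_width: 0.0701
```

step_arm([
  [0,0,0,0,0,0,0.2],
  [0,0,0,0,0,0,0.4],
  [0,0,0,0,0,0,1],
  [0,0,0,0,0,0,1],
  [0,0,0,0,0,0,1],
  [0,0,0,0,0,0,1],
  [0,0,0,0,0,0,1],
  [0,0,0,0,0,0,1],
  [0,0,0,0,0,0,1],
  [0,0,0,0,0,0,1],
], newtons=80)

```text
clock: 6.2
tcp_pos: [0.5388, 0.263, 0.2213]
orientation: [-3.139, 0.058, -0.004]
contact_force: [-0.2, 2.5, 5.8]
grip_width: 0.0187
```

```bash
python3 -c "
from h import *
go(.537,.267,.36,-1.8)"
```

```text
t 6.2 p [0.5388 0.263  0.2213] yaw -2.13 zax [ 0.003  0.002 -1.   ] F [-0.2  2.5  5.8] w 0.0187
shift [-0.0031 -0.0083 -0.2775]
turn [-0.0003 -0.0004 -0.0009]
```

step_arm([
  [0,0,-0.008,0,0,0,1],
  [0,0,-0.025,0,0,0,1],
  [0,0,-0.055,0,0,0,1],
  [0,0,-0.09,0,0,0,1],
  [0,0,-0.13,0,0,0,1],
  [0,0,-0.17,0,0,0,1],
  [0,0,-0.21,0,0,0,1],
  [0,0,-0.24,0,0,0,1],
  [0,0,-0.26,0,0,0,1],
  [0,0,-0.265,0,0,0,1],
])

```text
clock: 7.45
tcp_pos: [0.5385, 0.2629, 0.3545]
orientation: [-3.139, 0.058, -0.005]
contact_force: [0.9, 0.3, -7.3]
grip_width: 0.0185
```

```bash
python3 -c "
from h import *
go(.53,-.0,.355,-2)
go(.52,-.287,.355,-2)"
```

```text
t 7.45 p [0.5385 0.2629 0.3545] yaw -2.12 zax [ 0.003  0.002 -1.   ] F [ 0.9  0.3 -7.3] w 0.0185
shift [ 0.0025  0.526  -0.0021]
turn [-0.0003 -0.0005 -0.0003]
t 7.45 p [0.5385 0.2629 0.3545] yaw -2.12 zax [ 0.003  0.002 -1.   ] F [ 0.9  0.3 -7.3] w 0.0185
shift [ 0.0038  1.1004 -0.0032]
turn [-0.0003 -0.0005 -0.0003]
```

step_arm([
  [0,0.012,0,0,0,0,1],
  [0,0.047,0,0,0,0,1],
  [0,0.107,0,0,0,0,1],
  [0,0.187,0,0,0,0,1],
  [0,0.275,0,0,0,0,1],
  [0,0.363,0,0,0,0,1],
  [0,0.443,0,0,0,0,1],
  [0,0.503,0,0,0,0,1],
  [0,0.538,0,0,0,0,1],
  [0,0.55,0,0,0,0,1],
])

```text
clock: 8.7
tcp_pos: [0.528, -0.0132, 0.3537]
orientation: [-3.139, 0.061, -0.005]
contact_force: [0.5, 0.5, -6.1]
grip_width: 0.0189
```

step_arm([
  [0,0.012,0,0,0,0,1],
  [0,0.047,0,0,0,0,1],
  [0,0.107,0,0,0,0,1],
  [0,0.187,0,0,0,0,1],
  [0,0.275,0,0,0,0,1],
  [0,0.363,0,0,0,0,1],
  [0,0.443,0,0,0,0,1],
  [0,0.503,0,0,0,0,1],
  [0,0.538,0,0,0,0,1],
  [0,0.55,0,0,0,0,1],
])

```text
clock: 9.95
tcp_pos: [0.5171, -0.2887, 0.3529]
orientation: [-3.139, 0.062, -0.004]
contact_force: [-0.6, 0.8, -6.7]
grip_width: 0.0186
```

```bash
python3 -c "
from h import *
go(.52,-.29,.345,-2)
s=grab_frame('scene');t=grab_frame('top');w=grab_frame('wrist')
a=s['img'][120:300,150:390];b=t['img'][150:330,310:550]
cv2.imwrite('pics/d.png',np.vstack([cv2.resize(np.hstack([a,b])[:,:,::-1],(800,300)),cv2.resize(w['img'][60:360,100:500,::-1],(800,300))[:, :, :]]))
for n in('sieve','basin'):
  A=tip_of(n,s)[0];B=tip_of(n,t)[0];print(n,A['p'],B['p'],tri([s,t],[A['point'],B['point']]))
"
```

```text
t 9.95 p [ 0.5171 -0.2887  0.3529] yaw -2.28 zax [ 0.003  0.002 -1.   ] F [-0.6  0.8 -6.7] w 0.0186
shift [0.0059 0.0024 0.0159]
turn [-0.0003 -0.0004 -0.0008]
sieve 0.98 0.84 [ 0.51212917 -0.30133752  0.13719925]
basin 0.71 0.89 [ 0.51653408 -0.27823217  0.00793642]
```

View pics/d.png

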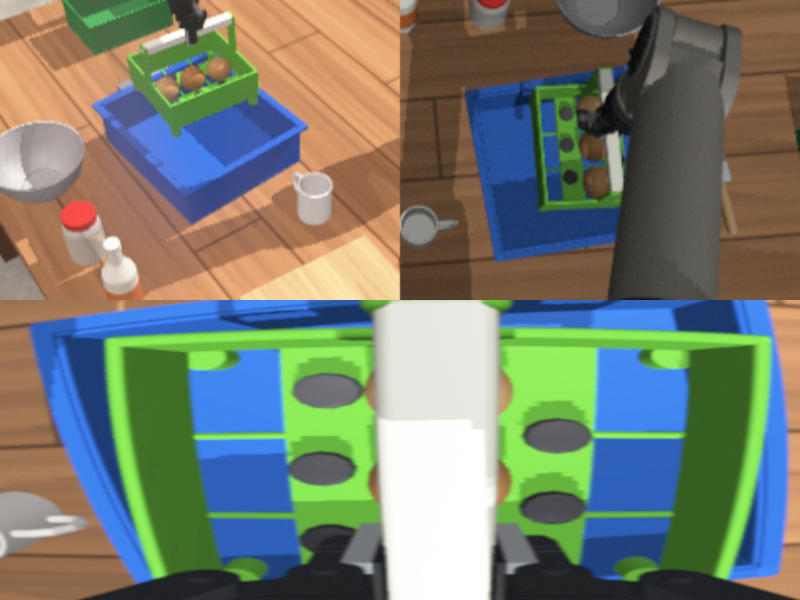

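The view shows the sieve level over the basin with all five pebbles still on the strips. I now lower it slightly and shake.

step_arm([
  [0,0,0.015,0,0,0,1],
  [0,0,0.03,0,0,0,1],
  [0,0.05,0.03,0,0,0,1],
  [0,0.05,0.03,0,0,0,1],
  [0,-0.05,0.03,0,0,0,1],
  [0,-0.05,0.03,0,0,0,1],
  [0,0.05,0.03,0,0,0,1],
  [0,0.05,0.03,0,0,0,1],
  [0,-0.05,0.03,0,0,0,1],
  [0,0,0.03,0,0,0,1],
])

```text
clock: 11.55
tcp_pos: [0.5199, -0.2788, 0.338]
orientation: [-3.133, 0.041, -0.006]
contact_force: [0.6, 0.5, -5.8]
grip_width: 0.0191
```

```bash
cat > look.py <<'E'
from h import *
import sys
go(.517,-.289,.338,-2)
w=grab_frame('wrist');t=grab_frame('top')
for n in('stone0','potato0'):
    print(n,[(np.round(q['extent'][:2]).astype(int).tolist(),round(q['p'],2)) for q in search_frame(n,w)[:9]])
cv2.imwrite('pics/%s.png'%sys.argv[1],np.hstack([cv2.resize(w['img'][40:360,80:520,::-1],(440,320)),cv2.resize(t['img'][170:330,330:510,::-1],(360,320))]))
E
python3 look.py e
```

```text
t 11.55 p [ 0.5199 -0.2788  0.338 ] yaw -1.5 zax [ 0.004  0.008 -1.   ] F [ 0.6  0.5 -5.8] w 0.0191
shift [-0.0053  0.0206 -0.0002]
turn [-0.0013 -0.0006  0.0014]
stone0 [([205, 238], 0.81), ([199, 194], 0.54), ([195, 148], 0.46)]
potato0 [([283, 241], 0.77), ([9, 58], 0.75), ([284, 150], 0.71), ([25, 347], 0.57)]
```

View pics/e.png

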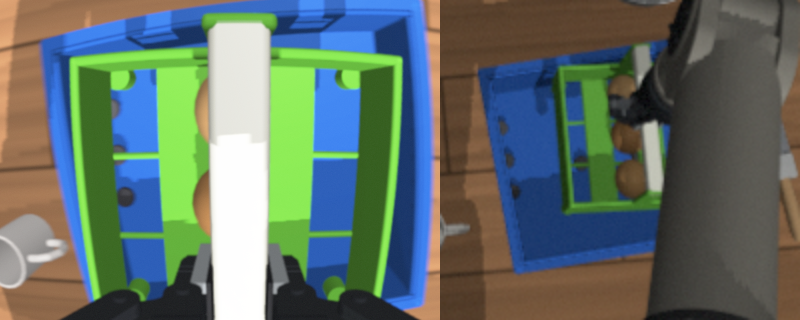

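The three left pebbles lie in the basin at top-crop (503,127), (509,160) and (515,190). One more may be visible through an opening at (582,160), and the right-hand ones are hidden by the handle. I shake again.

step_arm([
  [0,0.07,0,0,0,0,1],
  [0,0.07,0,0,0,0,1],
  [0,-0.03,0,0,0,0,1],
  [0,-0.03,0,0,0,0,1],
  [0,0.07,0,0,0,0,1],
  [0,0.07,0,0,0,0,1],
  [0,-0.03,0,0,0,0,1],
  [0,-0.03,0,0,0,0,1],
  [0,0.05,0,0,0,0,1],
  [0,0.02,0,0,0,0,1],
])

```text
clock: 13.0
tcp_pos: [0.5153, -0.3019, 0.3379]
orientation: [3.139, -0.072, 0.003]
contact_force: [-0.2, 0.1, -5.7]
grip_width: 0.0185
```

step_arm([
  [0,-0.05,0,0,0,0,1],
  [0,-0.05,0,0,0,0,1],
  [0,0.05,0,0,0,0,1],
  [0,0.05,0,0,0,0,1],
  [0,-0.05,0,0,0,0,1],
  [0,-0.05,0,0,0,0,1],
  [0,0.05,0,0,0,0,1],
  [0,0.05,0,0,0,0,1],
  [0,-0.03,0,0,0,0,1],
  [0,0,0,0,0,0,1],
])

```text
clock: 14.25
tcp_pos: [0.5168, -0.2967, 0.3378]
orientation: [-3.138, 0.06, -0.004]
contact_force: [0.2, -0.7, -6.0]
grip_width: 0.0188
```

```bash
python3 look.py f
python3 - <<'E'
from h import *
s=grab_frame('scene');a=cv2.resize(s['img'][100:260,180:360,::-1],(450,400),interpolation=cv2.INTER_CUBIC)
b=cv2.imread('pics/f.png')
c=np.zeros((600,800,3),np.uint8);c[:320]=b;c[320:,:315]=cv2.resize(a,(315,280))
w=grab_frame('wrist')['img'][60:260,120:400,::-1];c[320:,320:712]=cv2.resize(w,(392,280));cv2.imwrite('pics/g.png',c)
E
```

```text
t 14.25 p [ 0.5168 -0.2967  0.3378] yaw -2.21 zax [ 0.002  0.003 -1.   ] F [ 0.2 -0.7 -6. ] w 0.0188
shift [-0.0003 -0.0153 -0.0003]
turn [-0.0004 -0.0004 -0.0006]
stone0 []
potato0 [([320, 151], 0.95), ([4, 62], 0.65), ([318, 241], 0.55)]
```

View pics/g.png

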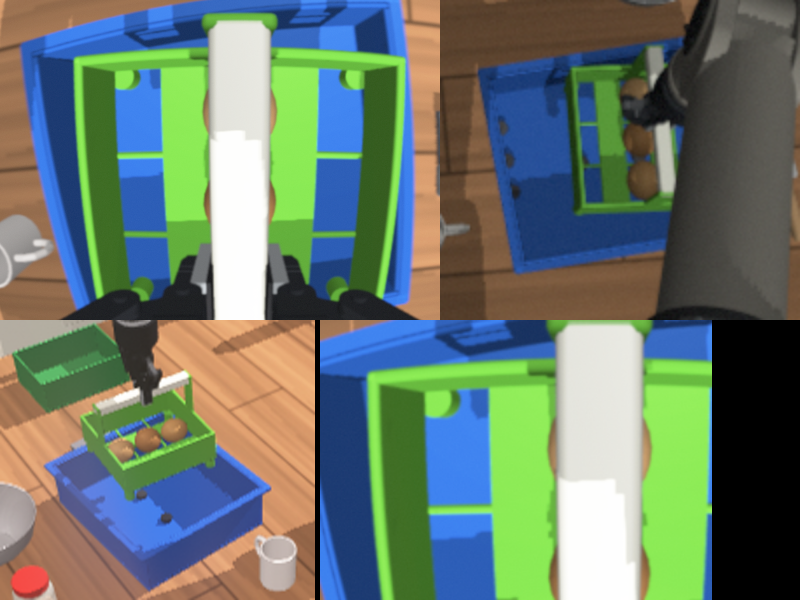

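The strips are clear and three potatoes remain in the sieve. The other two pebbles are not in view, so I lift straight up to see the basin floor from the scene camera.

step_arm([
  [0,0,-0.02,0,0,0,1],
  [0,0,-0.05,0,0,0,1],
  [0,0,-0.1,0,0,0,1],
  [0,0,-0.15,0,0,0,1],
  [0,0,-0.2,0,0,0,1],
  [0,0,-0.25,0,0,0,1],
  [0,0,-0.3,0,0,0,1],
  [0,0,-0.34,0,0,0,1],
  [0,0,-0.36,0,0,0,1],
  [0,0,-0.36,0,0,0,1],
])

```text
clock: 15.8
tcp_pos: [0.5149, -0.3018, 0.5189]
orientation: [3.139, -0.073, 0.005]
contact_force: [0.1, 0.0, -6.9]
grip_width: 0.0186
```

Run:
```python
from h import *
go(.517,-.289,.338,-2)
s=grab_frame('scene');t=grab_frame('top')
for f,z in((s,.01),(t,.01)):
  print([(np.round(q['point']).tolist(),round(q['p'],2),np.round(onz(f,q['point'],z)[:2],3).tolist()) for q in tip_of('stone0',f)[:8]])
cv2.imwrite('pics/h.png',np.hstack([cv2.resize(s['img'][60:260,190:350,::-1],(400,500),interpolation=cv2.INTER_CUBIC),cv2.resize(t['img'][150:340,330:482,::-1],(400,500),interpolation=cv2.INTER_CUBIC)]))
```

```text
t 15.8 p [ 0.5149 -0.3018  0.5189] yaw -2.66 zax [ 0.003 -0.002 -1.   ] F [ 0.1  0.  -6.9] w 0.0186
shift [ 0.0017 -0.0264  0.3617]
turn [ 0.0003 -0.0005 -0.0018]
[([263.0, 202.0], 0.55, [0.528, -0.326]), ([276.0, 214.0], 0.38, [0.522, -0.245])]
[([362.0, 251.0], 0.49, [0.531, -0.137]), ([396.0, 252.0], 0.44, [0.517, -0.241]), ([361.0, 235.0], 0.42, [0.58, -0.137]), ([366.0, 262.0], 0.35, [0.494, -0.145]), ([235.0, 260.0], 0.2, [0.532, 0.255])]
```

View pics/h.png

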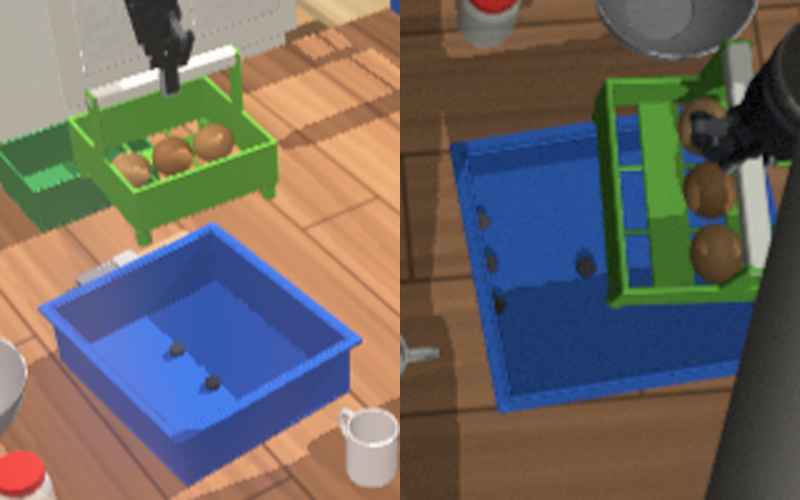

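All five pebbles are in the basin. Three lie along its +y wall at right-panel (483,220), (490,262) and (499,303), one is at (585,265), and the fifth is in the scene panel at (177,348). The three potatoes are in the sieve, so I carry it back.

step_arm([
  [0,-0.012,0,0,0,0,1],
  [0,-0.047,0,0,0,0,1],
  [0,-0.107,0,0,0,0,1],
  [0,-0.187,0,0,0,0,1],
  [0,-0.275,0,0,0,0,1],
  [0,-0.363,0,0,0,0,1],
  [0,-0.443,0,0,0,0,1],
  [0,-0.503,0,0,0,0,1],
  [0,-0.538,0,0,0,0,1],
  [0,-0.55,0,0,0,0,1],
])

```text
clock: 17.25
tcp_pos: [0.5272, -0.0257, 0.5168]
orientation: [3.14, -0.07, 0.0]
contact_force: [0.4, 0.0, -5.8]
grip_width: 0.0186
```

step_arm([
  [0,-0.012,0.005,0,0,0,1],
  [0,-0.047,0.02,0,0,0,1],
  [0,-0.107,0.05,0,0,0,1],
  [0,-0.187,0.09,0,0,0,1],
  [0,-0.275,0.14,0,0,0,1],
  [0,-0.363,0.19,0,0,0,1],
  [0,-0.443,0.24,0,0,0,1],
  [0,-0.503,0.28,0,0,0,1],
  [0,-0.538,0.31,0,0,0,1],
  [0,-0.55,0.32,0,0,0,1],
])

```text
clock: 18.5
tcp_pos: [0.5391, 0.2495, 0.3554]
orientation: [3.14, -0.069, -0.003]
contact_force: [0.2, -0.3, -5.2]
grip_width: 0.0187
```

Run:
```python
from h import *
go(.539,.257,.2245,-2)
s=grab_frame('scene');t=grab_frame('top')
A=tip_of('sieve',s)[0];B=tip_of('sieve',t)[0];print(A['p'],B['p'],tri([s,t],[A['point'],B['point']]))
```

```text
t 18.5 p [0.5391 0.2495 0.3554] yaw -2.51 zax [-0.002 -0.001 -1.   ] F [ 0.2 -0.3 -5.2] w 0.0187
shift [-0.0003 -0.0153  0.2617]
turn [ 0.0002  0.0003 -0.0014]Traceback (most recent call last):
  File "<stdin>", line 4, in <module>
IndexError: list index out of range
```

step_arm([
  [0,-0.005,0.01,0,0,0,1],
  [0,-0.01,0.035,0,0,0,1],
  [0,-0.01,0.075,0,0,0,1],
  [0,-0.01,0.12,0,0,0,1],
  [0,-0.01,0.165,0,0,0,1],
  [0,-0.01,0.205,0,0,0,1],
  [0,-0.01,0.235,0,0,0,1],
  [0,-0.01,0.25,0,0,0,1],
  [0,-0.01,0.256,0,0,0,1],
  [0,-0.01,0.257,0,0,0,1],
])

```text
clock: 19.9
tcp_pos: [0.5405, 0.253, 0.2289]
orientation: [3.14, -0.072, 0.002]
contact_force: [-0.3, 0.3, -6.4]
grip_width: 0.0181
```

step_arm([
  [0,0,0.001,0,0,0,1],
  [0,0,0.003,0,0,0,1],
  [0,0,0.005,0,0,0,1],
  [0,0,0.007,0,0,0,1],
  [0,0,0.009,0,0,0,1],
  [0,0,0.01,0,0,0,1],
  [0,0,0.011,0,0,0,1],
  [0,0,0.011,0,0,0,1],
  [0,0,0.011,0,0,0,1],
  [0,0,0.011,0,0,0,1],
])

```text
clock: 21.15
tcp_pos: [0.5405, 0.253, 0.2234]
orientation: [3.14, -0.072, 0.002]
contact_force: [0.8, -0.7, -5.7]
grip_width: 0.0185
```

step_arm([
  [0,0,0.001,0,0,0,1],
  [0,0,0.002,0,0,0,1],
  [0,0,0.003,0,0,0,1],
  [0,0,0.004,0,0,0,1],
  [0,0,0.005,0,0,0,1],
  [0,0,0.005,0,0,0,1],
  [0,0,0.006,0,0,0,1],
  [0,0,0.006,0,0,0,1],
  [0,0,0.006,0,0,0,1],
  [0,0,0.006,0,0,0,1],
])

```text
clock: 22.4
tcp_pos: [0.5407, 0.2532, 0.2223]
orientation: [3.14, -0.072, 0.004]
contact_force: [-5.4, -3.9, 10.8]
grip_width: 0.0185
```

Contact: the sieve is standing on the board. I release slowly and then withdraw.

step_arm([
  [0,0,0,0,0,0,0.5],
  [0,0,0,0,0,0,0.3],
  [0,0,0,0,0,0,0],
  [0,0,0,0,0,0,-0.5],
  [0,0,0,0,0,0,-1],
  [0,0,0,0,0,0,-1],
  [0,0,0,0,0,0,-1],
  [0,0,0,0,0,0,-1],
  [0,0,0,0,0,0,-1],
  [0,0,0,0,0,0,-1],
])

```text
clock: 23.65
tcp_pos: [0.5407, 0.2532, 0.2223]
orientation: [3.14, -0.073, 0.004]
contact_force: [0.5, -0.4, 0.1]
grip_width: 0.0854
```

step_arm([
  [0,0,-0.02,0,0,0,-1],
  [0,0,-0.05,0,0,0,-1],
  [0,0,-0.09,0,0,0,-1],
  [0,0,-0.14,0,0,0,-1],
  [0,0,-0.2,0,0,0,-1],
  [0,0,-0.26,0,0,0,-1],
  [0,0,-0.3,0,0,0,-1],
  [0,0,-0.34,0,0,0,-1],
  [0,0,-0.36,0,0,0,-1],
  [0,0,-0.36,0,0,0,-1],
])

```text
clock: 24.9
tcp_pos: [0.5404, 0.2534, 0.4033]
orientation: [-3.14, 0.073, -0.007]
contact_force: [-0.3, 0.6, 0.4]
grip_width: 0.0856
```

Run:
```python
from h import *
go(.539,.257,.4,-2)
s=grab_frame('scene');t=grab_frame('top')
for n in('sieve','board','mug'):
  A=tip_of(n,s);B=tip_of(n,t)
  print(n,[np.round(onz(f,q[0]['point'],.016 if n=='sieve' else 0),3) for f,q in((s,A),(t,B)) if q])
print([(np.round(q['point']).tolist(),round(q['p'],2)) for q in tip_of('stone0',t)[:8]])
c=np.hstack([s['img'][110:390,190:470],t['img'][150:340,190:190+300]] if 0 else [cv2.resize(s['img'][110:390,190:470],(400,400)),cv2.resize(t['img'][150:350,200:400],(400,400))])
c=np.hstack([cv2.resize(s['img'][110:390,190:470],(400,400)),cv2.resize(t['img'][130:340,110:520],(400,400))]);cv2.imwrite('pics/i.png',c[:,:,::-1])
```

```text
t 24.9 p [0.5404 0.2534 0.4033] yaw -2.65 zax [ 0.004  0.    -1.   ] F [-0.3  0.6  0.4] w 0.0856
shift [-0.0031 -0.007   0.0067]
turn [-0.0001 -0.0007 -0.0018]
sieve [array([0.545, 0.25 , 0.016])]
board [array([0.544, 0.258, 0.   ])]
mug [array([ 0.427, -0.003,  0.   ])]
[([425.0, 245.0], 0.51), ([360.0, 235.0], 0.5), ([398.0, 248.0], 0.37), ([365.0, 263.0], 0.35), ([364.0, 249.0], 0.35)]
```

View pics/i.png

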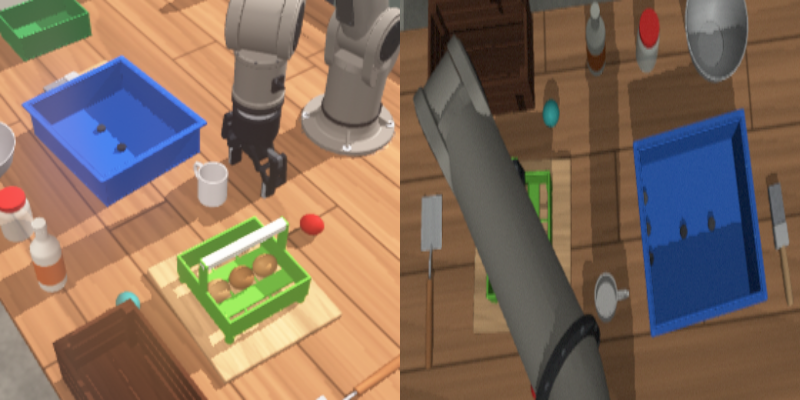

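The final view shows the sieve standing flat on the board with three potatoes in it. All five pebbles are in the basin (the network finds five in the top view), the bystanders are in place and the gripper is clear. I hand in.

```bash
python3 -c "
from bench import r
print(r.hand_in())"
```

```text
the job is handed in; nothing more can be done
None
```

The job is done and handed in at about 25 s of the 58 s allowed; hand-in reports no verdict. I gripped the sieve by its handle, carried it level over the basin and shook it along its y. Then I stood it back on the board, let go and raised the gripper clear.

**Last checks before hand-in:**
- **Pebbles:** the top view shows all five in the basin, three of them lying against its +y wall.
- **Potatoes:** all three are in the sieve.
- **Sieve:** it stands on the board, and its centre measures about 10 mm from the board's centre.
- **Robot:** the tool force is about 0 N.
- **Bystanders:** the mug is within about 1 cm of where it was. The brush and spatula look unmoved in the picture, but I did not measure them.

**Where checks failed or disagreed:**
- One network check of the sieve's position during the return found nothing, so I relied on the tool position there.
- In the final check only one camera of the two gave a position for each of the sieve, board and mug, so those were not cross-checked.
- I judged the sieve's flatness from the picture and did not measure it.

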